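# Re-rack four dispensary containers in reverse order

## Robot

A 7-joint arm with a two-finger parallel gripper is mounted at the origin on the work surface. World frame = base frame: x ahead of the robot, y to its left, z up, the work surface at z = 0. Lengths are in m, angles in rad, forces in N, time in s.
With the tool pointing down it reaches from about 0.425 to 1.025 m from the base axis. Payload 9.4 kg.
Tool frame: the origin (TCP) lies at the very end of the fingers, on their centre line; the grasp point (between the pads) lies 19 mm behind it (arm.grip_point_offset is the distance from the TCP to the grasp point, in m); z points along the fingers, y is the direction in which the jaws open and shut (so a half turn about z gives the same grasp; the last joint's range is limited). The gripper opens to 93 mm and grips with 3 to 60 N. Pads are 15 mm wide; open, the fingers measure 128 mm over their backs; the gripper's body (75 mm by 188 mm) begins 65 mm behind the grasp point.
Start: joints at [-1.397, 0.599, -0.003, 1.599, 0.002, 0.943, -0.08], TCP at [0.18, 0.702, 0.219] pointing down, gripper open.
Joint ranges: [-2.57, 2.57], [-0.35, 1.97], [-1.29, 1.29], [0.11, 2.56], [-1.05, 4.19], [0.11, 1.86], [-2.63, 2.63]. Speed limits (rad/s): [2.22, 2.22, 3.01, 3.01, 3.14, 3.14, 3.14].

## Interface

Orientations are given as a rotation vector (axis times angle).
In Python, from cell import monitor, optics, order, arm gives the robot as it stands.
- The arm moves only by the tool send_rows, never from a script. Its argument "increments" is a list of rows, each a list of 3 entries, a list of its own where there are three numbers: the shift along the tool's x, y, z in m, then the turn about the tool's z in rad, then the opening, from -1 (shut) to 1 (fully open). A call has 1 to 10 rows; each row shifts and turns the commanded pose from where the row before left it, along the tool's axes as they then stand; what a row does not reach is not made up. A row lasts 1/8 s, in which the tool goes at most 62.5 mm and 10.7 degrees, less where a joint would pass 70% of its speed; a pose out of reach is approached as far as the arm can. A call with a gripper value outside its range is refused whole. The fingers move at their own pace and stop on an object; the grip force is fixed at half the most. Time passes only in rows, so rows that do not move let the fingers close. It gives the time, the measured TCP pose, the force and the opening at its end, in the units of the state.
- monitor.observe(): the state, without advancing time (a new reading comes with each control period).
- optics.grab_frame(name): name is "scene" or "top" or "wrist"; returns a dict with "img" (400x640x3 uint8, red, green, blue), "z_map" (400x640 float32, m along the optical axis (not along the pixel's ray), 0 where there is no reading), "vfov" (degrees; the focal length in pixels is half the picture's height over the tangent of half this angle, whatever the lens; pixels are square), "cx", "cy" (the principal point, pixels), "pose" (4x4, takes a point from camera to world coordinates). Camera axes: x right, y up, looking along -z (the intrinsics and any distortion apply to the point x, -y, -z); pixel columns grow to the right and rows downward; lengths in m; the calibration is good to about 2 mm. The wrist camera is an equidistant fisheye: a pixel r from the principal point sees the ray r / f radians off the axis. A picture is of the moment at which its call begins.
- order.finish_job(): hands the job in, once; it reports no verdict.
The state is a dict: "time_s": time; "qpos": joint angles; "qd": joint speeds; "joint_efforts": joint torques, N m; "ee_pos": TCP position; "ee_rot": TCP orientation; "wrist_force": force on the tool from outside, world axes, zero at the start; "torque": the same for the moment, N m; "grip_width": finger opening in m.
Only numpy, scipy, OpenCV 4.12 (cv2) and the standard library are available. Lean on these libraries where they do the work, as an engineer would, in place of code of your own. Each camera call takes 0.05 s, during which the arm holds its last target.

## Task

Move the four containers from the rubber pads of the steel drain tray into the empty wooden rack, one to a bay, in reverse order: seen from the robot, the one that starts leftmost on the tray goes into the rightmost bay, the next into the second bay from the right, and so on. Keep them upright and set them down rather than dropping them, so that at the end each stands freely on the floor of its bay; leave the mortar, the beaker and the spatula where they are.

Things in the scene. Friction and masses are not known exactly. Their poses are not given: they have to be found in the camera images.
- tall_bottle_center (a point): tall amber glass bottle, narrow neck, black screw cap: 100 mm high, body 40 mm across up to 66 mm, cap 25 mm across, about 0.13 kg. Origin of this point: on its axis, half-way up; z up along the axis (50 mm above its base, on the straight body)
- ceramic_jar_center (a point): white ceramic apothecary jar with two thin grey bands and a small knob on its fixed lid: 84 mm high, straight body 45 mm across between 10 and 55 mm, about 0.17 kg. Origin of this point: on its axis, half-way up; z up along the axis (42 mm above its base, on the straight body)
- cream_jar_center (a point): squat amber jar with a broad flat white lid (fixed, 47 mm across, upper 24 mm): 80 mm high, body 46 mm across, about 0.15 kg. Origin of this point: on its axis, half-way up; z up along the axis (40 mm above its base, on the straight body)
- steel_canister_center (a point): slim plain steel canister with a small knob on its fixed lid: 90 mm high, body 37 mm across up to 80 mm, about 0.12 kg. Origin of this point: on its axis, half-way up; z up along the axis (45 mm above its base, on the straight body)
- pad_1: black rubber pad on the steel tray on which the tall amber bottle stands at the start; 62 x 62 x 4 mm, fixed to the tray; all four pads look alike. Origin: centre of its underside; axes as the tray's
- pad_2: black rubber pad on the steel tray on which the white ceramic jar stands at the start; 62 x 62 x 4 mm, fixed to the tray; all four pads look alike. Origin: centre of its underside; axes as the tray's
- pad_3: black rubber pad on the steel tray on which the squat amber jar with the white lid stands at the start; 62 x 62 x 4 mm, fixed to the tray; all four pads look alike. Origin: centre of its underside; axes as the tray's
- pad_4: black rubber pad on the steel tray on which the steel canister stands at the start; 62 x 62 x 4 mm, fixed to the tray; all four pads look alike. Origin: centre of its underside; axes as the tray's
- tray: flat steel drain tray, 88 (x) x 320 (y) x 8 mm plus 4 mm edge strips, fixed; four rubber pads lie on it in a row along its y at +112.5, +37.5, -37.5 and -112.5 mm. Pad tops are 12 mm above its underside. It lies either nearer to or farther from the robot than the wooden rack. Origin: centre of its underside; x points roughly away from the robot, y along the row to the robot's left, z up
- rack: wooden rack with darker floor and pale walls, 84 (x) x 310 (y) x 18 mm, fixed, empty at the start: four open-topped square bays in a row along its y, centred at y = +112.5, +37.5, -37.5 and -112.5 mm (x = 0). Each bay is 74 mm (x) by 70 mm (y) inside, its floor 8 mm above the rack's underside, its 5 mm thick walls rising 10 mm above that floor. Origin: centre of its underside; x points roughly away from the robot, y along the row to the robot's left, z up
- mortar: bystander: white ceramic mortar bowl, loose, 96 mm across, 55 mm high, off to one side. Origin: centre of its underside
- beaker: bystander: open aluminium beaker, loose, 66 mm across, 85 mm high, off to the other side. Origin: centre of its underside
- spatula: bystander: spatula lying flat on the bench beyond the mortar, loose. Origin: on its underside; x along its length

How it is judged:
By the outcome, as a careful person would: the job done as asked, in the order asked, and still so for the second after the job is handed in, with the robot touching nothing.
It also fails if it takes over 125 s, if anything falls off the work surface, if the arm or the gripper's body presses on something with over 40 N, if the wrist force passes 120 N, or if a joint passes its speed limit or range.

## Working session

There is one attempt and no reset: what is moved stays moved. The work goes in short steps, Python scripts to look and compute and a tool call to move; the robot and the scene stay as the last step left them, time stands still between calls to the robot, and variables do not carry over. Pictures are saved under pics/ and viewed, and the job is handed in when it is done.

Besides the shell and the picture viewer there is one more tool, called after "Emit:" as name(argument=value, ...) on one line, values as JSON. send_rows: Moves the arm, as the interface text tells. Its arguments: {"type":"object","properties":{"increments":{"type":"array"}},"required":["increments"]}

```bash
ls; mkdir -p pics; python3 - <<'E'
from cell import monitor, optics, order, arm
import cv2,numpy as np
print(monitor.observe()); print([a for a in dir(arm) if a[0]!='_'])
for n in ["scene","top"]:
    f=optics.grab_frame(n); cv2.imwrite(f"pics/{n}0.png",f["img"][:,:,::-1]); np.savez(f"/tmp/{n}0.npz",**f)
    print(n,f["vfov"],f["cx"],f["cy"],f["pose"].round(3).tolist(),[k for k in f])
E
```

```text
pics
{'time_s': 0.0, 'qpos': array([-1.39669216,  0.60013801, -0.00253147,  1.60014077,  0.00176919,
        0.94289857, -0.07977579]), 'qd': array([ 0.00183494,  0.00114173, -0.00120664,  0.00101497, -0.00118791,
        0.00073322, -0.00089862]), 'joint_efforts': array([-1.37465035e-03, -7.65085530e+01,  1.49687279e+00, -2.52357495e+01,
       -5.24409022e-02,  1.68166979e-02,  1.47438550e-04]), 'ee_pos': array([0.17982637, 0.70182915, 0.21774694]), 'ee_rot': array([-3.92835881e-01, -3.11686184e+00,  2.48311070e-03]), 'wrist_force': array([ 0.04432143,  0.01063144, -0.18146788]), 'torque': array([-0.02372297,  0.01625345,  0.07667626]), 'grip_width': 0.09297314805500936}
['MotionError', 'grip_point_offset']
scene 52.402384971121684 321.0232270278765 200.83429739238795 [[0.228, -0.829, 0.51, 1.181], [0.974, 0.198, -0.113, -0.128], [-0.007, 0.523, 0.852, 1.07], [0.0, 0.0, 0.0, 1.0]] ['img', 'z_map', 'vfov', 'cx', 'cy', 'pose']
top 45.18512046925269 312.29453586961574 202.46365737563065 [[-0.011, 0.988, -0.153, 0.397], [-1.0, -0.008, 0.022, 0.026], [0.02, 0.154, 0.988, 1.279], [0.0, 0.0, 0.0, 1.0]] ['img', 'z_map', 'vfov', 'cx', 'cy', 'pose']
```

View pics/scene0.png

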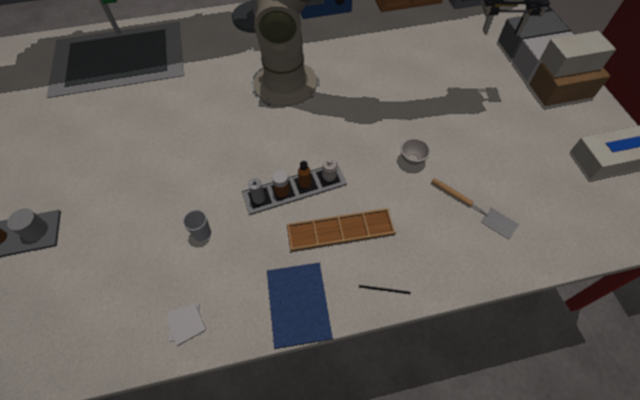

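View pics/top0.png

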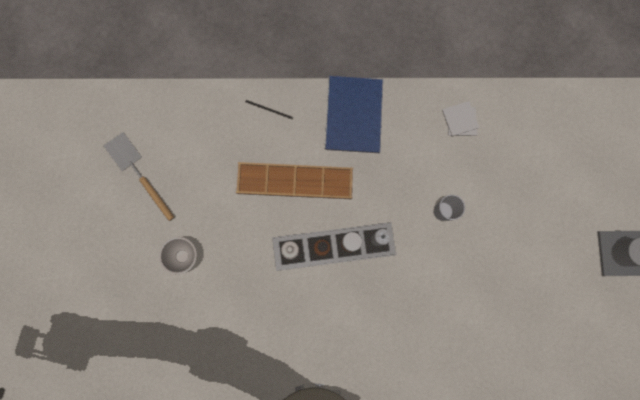

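```bash
cat > h.py <<'E'
import numpy as np,cv2
def load(n): 
    d=np.load(f"/tmp/{n}.npz"); return {k:d[k] for k in d}
def pts(f,u=None,v=None):
    H,W=f["z_map"].shape; fl=H/2/np.tan(np.radians(float(f["vfov"]))/2)
    v,u=np.mgrid[0:H,0:W]; z=f["z_map"]
    X=np.stack([(u-f["cx"])/fl*z,-(v-f["cy"])/fl*z,-z],-1)
    P=f["pose"]; return X@P[:3,:3].T+P[:3,3]
def uv(f,p):
    H=400; fl=H/2/np.tan(np.radians(float(f["vfov"]))/2)
    P=f["pose"]; c=(np.asarray(p)-P[:3,3])@P[:3,:3]
    return f["cx"]+fl*c[0]/-c[2], f["cy"]+fl*c[1]/c[2]
E
python3 - <<'E'
from h import *
f=load("top0"); p=pts(f)
im=f["img"][:,:,::-1]
big=cv2.resize(im[140:290,220:420],None,fx=4,fy=4,interpolation=cv2.INTER_CUBIC); cv2.imwrite("pics/topz.png",big)
z=np.clip(p[140:290,220:420,2]/0.13*255,0,255).astype(np.uint8)
cv2.imwrite("pics/topd.png",cv2.resize(z,None,fx=4,fy=4,interpolation=0))
for (u,v) in [(200,200),(420,150),(350,300),(55,340),(180,340),(300,210)]: print(u,v,p[v,u].round(4),f["img"][v,u])
f=load("scene0"); p=pts(f); im=f["img"][:,:,::-1]
cv2.imwrite("pics/scz.png",cv2.resize(im[145:265,225:405],None,fx=4,fy=4,interpolation=cv2.INTER_CUBIC))
for (u,v) in [(200,120),(350,260)]: print(u,v,p[v,u].round(4))
E
```

```text
200 200 [ 0.6048  0.3005 -0.0029] [157 150 141]
420 150 [ 7.392e-01 -2.998e-01 -4.000e-04] [162 154 146]
350 300 [ 0.3363 -0.0973  0.0004] [156 150 141]
55 340 [0.2452 0.6588 0.0012] [93 88 82]
180 340 [0.2412 0.341  0.0036] [96 92 87]
300 210 [ 5.75e-01  3.18e-02 -2.00e-04] [157 150 141]
200 120 [ 0.1128 -0.3254 -0.003 ]
350 260 [ 0.7503  0.0495 -0.0017]
```

View pics/topz.png

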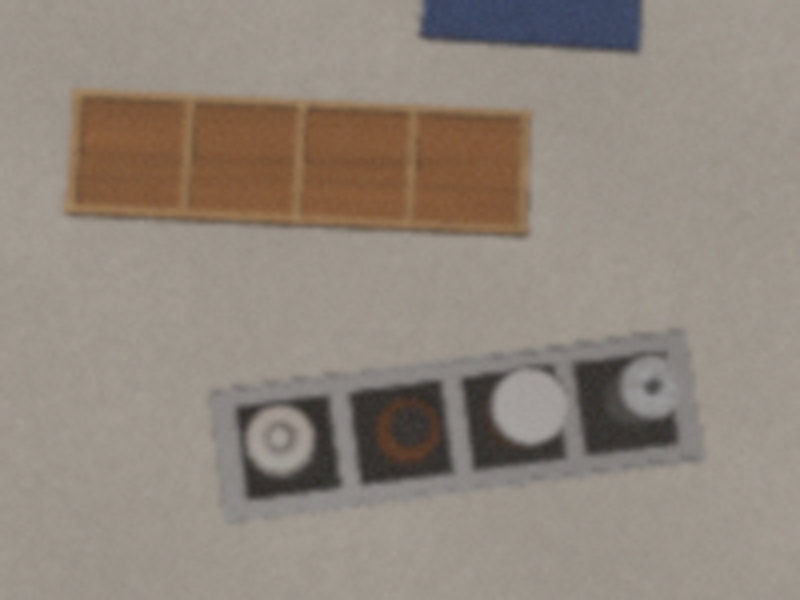

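View pics/topd.png

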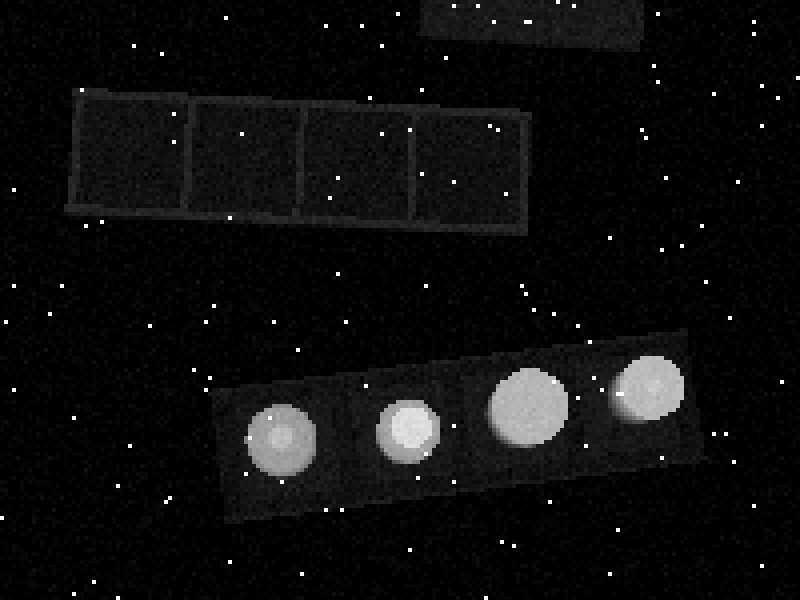

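View pics/scz.png

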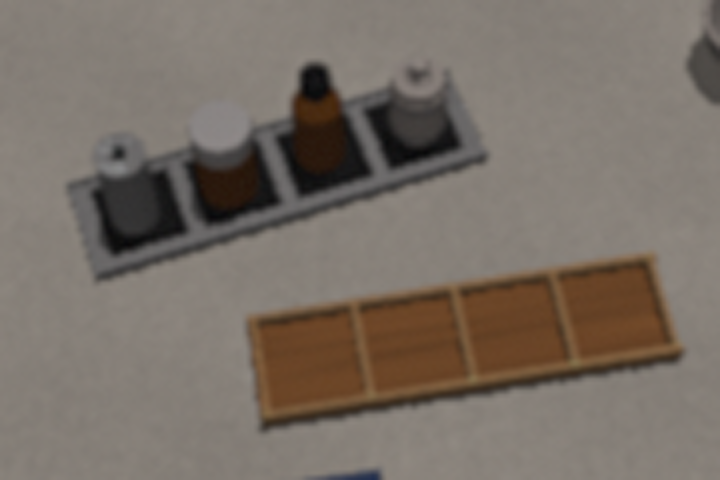

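```bash
cat > m.py <<'E'
from h import *
from scipy.optimize import minimize
def fitrect(xy,L,W,guess):
    # grow: robust via minAreaRect on percentiles
    r=cv2.minAreaRect((xy*1000).astype(np.float32)); return r
for n in ["top0","scene0"]:
    f=load(n); p=pts(f); Z=cv2.medianBlur(p[...,2].astype(np.float32),3)
    x,y=p[...,0],p[...,1]
    print(n)
    for nm,x0,x1,y0,y1,lo,hi in [("rack",.56,.8,-.15,.25,.005,.026),("tray",.36,.6,-.25,.15,.005,.13)]:
        m=((x>x0)&(x<x1)&(y>y0)&(y<y1)&(Z>lo)&(Z<hi)).astype(np.uint8)
        k,l,s,c=cv2.connectedComponentsWithStats(m); i=1+np.argmax(s[1:,4]); 
        q=np.stack([x[l==i],y[l==i]],1); r=cv2.minAreaRect((q*1000).astype(np.float32))
        print(nm,[np.round(a,1) for a in r],s[i], "medz",np.median(Z[l==i]))
    m=((x>.36)&(x<.6)&(y>-.25)&(y<.15)&(Z>.04)&(Z<.13)).astype(np.uint8)
    k,l,s,c=cv2.connectedComponentsWithStats(m)
    for i in range(1,k):
        if s[i,4]<30: continue
        zz=Z[l==i]; t=np.percentile(zz,95); 
        print(c[i].round(1),s[i,4],"z95",t.round(4))
        for lo,hi in [(.045,.055),(.055,.065),(.065,.075),(.075,.085),(.085,.095),(.095,.105),(.105,.12)]:
            w=(l==i)&(Z>lo)&(Z<hi)
            if w.sum()>8:
                a=np.stack([x[w],y[w]],1)*1000; (cx,cy),rr=cv2.minEnclosingCircle(a.astype(np.float32)); print("   ",lo,w.sum(),"circ",round(cx,1),round(cy,1),round(rr,1),"mean",a.mean(0).round(1))
E
python3 m.py
```

```text
top0
rack [array([655.6,  47.1]), array([312.7,  89.4]), np.float64(86.6)] [ 236  162  117   38 3648] medz 0.0090780705
tray [array([464.5, -59. ]), array([114.4, 319.7]), np.float64(6.9)] [ 272  222  124   49 4052] medz 0.011602703
[381.5 236.9] 236 z95 0.0974
    0.055 9 circ 490.4 -161.0 13.6 mean [ 488.6 -157.2]
    0.065 11 circ 450.8 -65.7 106.8 mean [ 480.5 -142.4]
    0.085 94 circ 494.4 -172.4 19.6 mean [ 492.6 -173.7]
    0.095 107 circ 446.9 -82.2 119.7 mean [ 494.9 -169.6]
[351.6 241.5] 309 z95 0.0939
    0.085 278 circ 446.3 -45.3 87.2 mean [483.1 -96.4]
[289.9 249.7] 254 z95 0.0953
    0.055 13 circ 465.7 57.6 22.5 mean [461.2  56.1]
    0.065 37 circ 465.6 58.3 22.1 mean [461.6  56.1]
    0.075 171 circ 440.2 46.7 48.1 mean [464.3  57.1]
    0.085 18 circ 465.8 56.8 7.8 mean [465.5  57.3]
    0.095 15 circ 465.3 56.6 5.5 mean [466.2  57.2]
[321.5 247.4] 207 z95 0.1125
    0.075 93 circ 442.2 -2.1 53.8 mean [468.2 -20.2]
    0.085 16 circ 471.0 -23.2 14.4 mean [471.  -21.5]
    0.105 81 circ 470.1 -22.4 12.0 mean [470.1 -22.5]
scene0
rack [array([648.3,  49.9]), array([
[... 861 characters left out ...]
-21.7 13.1 mean [471.2 -21.6]
[280.6 180.4] 297 z95 0.0924
    0.045 26 circ 493.3 -96.7 20.0 mean [501.2 -98.1]
    0.055 27 circ 490.4 -96.8 21.1 mean [500.4 -95.8]
    0.065 30 circ 491.4 -96.2 21.2 mean [501.1 -97.2]
    0.075 31 circ 487.8 -95.8 22.8 mean [499.6 -94.9]
    0.085 170 circ 483.4 -94.8 24.0 mean [484.8 -96. ]
[256.  187.6] 236 z95 0.0959
    0.045 25 circ 498.7 -169.9 17.2 mean [ 507.3 -169.1]
    0.055 22 circ 499.9 -171.9 16.4 mean [ 508.  -170.8]
    0.065 22 circ 500.8 -170.7 16.6 mean [ 507.7 -171.5]
    0.075 24 circ 497.3 -170.9 17.9 mean [ 506.5 -170.1]
    0.085 93 circ 494.1 -170.5 20.1 mean [ 495.  -170.9]
    0.095 40 circ 497.0 -167.5 17.3 mean [ 498.2 -171.1]
```

```bash
cat > r.py <<'E'
from h import *
from scipy.optimize import minimize
def dist(q):
    x,y=np.abs(q[:,0]),q[:,1]
    d=[np.hypot(x-39.5,np.maximum(np.abs(y)-155,0))]
    for yy in (-152.5,-75,0,75,152.5): d.append(np.hypot(y-yy,np.maximum(x-42,0)))
    return np.min(d,0)
for n in ["top0","scene0"]:
    f=load(n);p=pts(f)*1000
    m=(abs(p[...,0]-655)<70)&(abs(p[...,1]-48)<190)&(p[...,2]>14)&(p[...,2]<23)
    q=p[m][:,:2]
    def R(v):
        c,s=np.cos(v[2]),np.sin(v[2]); return (q-v[:2])@np.array([[c,-s],[s,c]])
    best=min((minimize(lambda v:np.mean(np.minimum(dist(R(v))**2,64)),[x0,y0,-.05],method="Nelder-Mead") for x0 in(650,656) for y0 in (43,48,53)),key=lambda r:r.fun)
    print(n,len(q),best.x.round(3),best.fun)
    v=best.x;c,s=np.cos(v[2]),np.sin(v[2])
    for yy in(112.5,37.5,-37.5,-112.5): print((v[0]-s*yy).round(1),(v[1]+c*yy).round(1))
E
python3 r.py
```

```text
top0 753 [ 6.53894e+02  4.56110e+01 -5.50000e-02] 6.687755953814559
660.1 157.9
656.0 83.1
651.8 8.2
647.7 -66.7
scene0 648 [ 6.53905e+02  4.70870e+01 -5.60000e-02] 4.499227529827234
660.2 159.4
656.0 84.5
651.8 9.6
647.6 -65.2
```

```bash
python3 - <<'E'
import numpy as np
for k in range(14):
    a=1.320-.0943*k; d=np.array([.0204,-.046]); print([[round(-np.sin(a)*d[0]+np.cos(a)*d[1],4),round(np.cos(a)*d[0]+np.sin(a)*d[1],4),0],.0943,1])
E
```

```text
[[np.float64(-0.0312), np.float64(-0.0395), 0], 0.0943, 1]
[[np.float64(-0.0348), np.float64(-0.0364), 0], 0.0943, 1]
[[np.float64(-0.038), np.float64(-0.033), 0], 0.0943, 1]
[[np.float64(-0.041), np.float64(-0.0292), 0], 0.0943, 1]
[[np.float64(-0.0435), np.float64(-0.0252), 0], 0.0943, 1]
[[np.float64(-0.0457), np.float64(-0.021), 0], 0.0943, 1]
[[np.float64(-0.0475), np.float64(-0.0166), 0], 0.0943, 1]
[[np.float64(-0.0488), np.float64(-0.0121), 0], 0.0943, 1]
[[np.float64(-0.0498), np.float64(-0.0074), 0], 0.0943, 1]
[[np.float64(-0.0502), np.float64(-0.0027), 0], 0.0943, 1]
[[np.float64(-0.0503), np.float64(0.002), 0], 0.0943, 1]
[[np.float64(-0.0499), np.float64(0.0068), 0], 0.0943, 1]
[[np.float64(-0.049), np.float64(0.0114), 0], 0.0943, 1]
[[np.float64(-0.0477), np.float64(0.016), 0], 0.0943, 1]
```

Emit:
send_rows(increments=[[[-0.031,-0.04,0],0.094,1],[[-0.035,-0.036,0],0.094,1],[[-0.038,-0.033,0],0.094,1],[[-0.041,-0.029,0],0.094,1],[[-0.044,-0.025,0],0.094,1],[[-0.046,-0.021,0],0.094,1],[[-0.048,-0.017,0],0.094,1]])

```text
time_s: 0.98
ee_pos: [0.3244, 0.3779, 0.2186]
ee_rot: [1.383, 2.821, -0.0]
wrist_force: [0.8, 0.0, -0.3]
grip_width: 0.0929
```

Emit:
send_rows(increments=[[[-0.049,-0.012,0],0.094,1],[[-0.05,-0.007,0],0.094,1],[[-0.05,-0.003,0],0.094,1],[[-0.05,0.002,0],0.094,1],[[-0.05,0.007,0],0.094,1],[[-0.049,0.011,0],0.094,1],[[-0.048,0.016,0],0.094,1],[[0,0,0],0,1]])

```text
time_s: 1.98
ee_pos: [0.4688, 0.0545, 0.2187]
ee_rot: [2.224, 2.217, -0.0]
wrist_force: [-0.5, 0.6, -0.2]
grip_width: 0.0933
```

```bash
python3 - <<'E'
from cell import optics
import cv2,numpy as np
f=optics.grab_frame("wrist"); cv2.imwrite("pics/w1.png",f["img"][:,:,::-1]); np.savez("/tmp/w1.npz",**f); print(f["vfov"],f["cx"],f["cy"],f["pose"].round(3).tolist())
E
```

```text
65.70646984690485 319.6761493961835 203.5490875289377 [[1.0, 0.003, -0.0, 0.468], [-0.003, 0.966, 0.259, 0.127], [0.001, -0.259, 0.966, 0.384], [0.0, 0.0, 0.0, 1.0]]
```

View pics/w1.png

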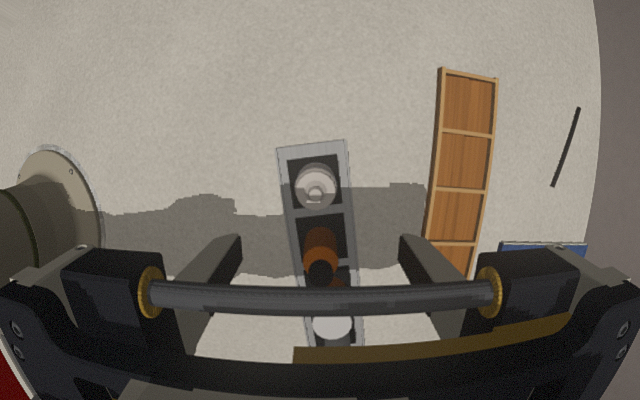

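```bash
cat > w.py <<'E'
from h import *
import sys
def wp(f):
    H=400; fl=200/np.tan(np.radians(float(f["vfov"]))/2)
    v,u=np.mgrid[0:400,0:640]; du=u-f["cx"];dv=v-f["cy"]; r=np.hypot(du,dv)+1e-9; th=r/fl
    z=f["z_map"]; t=np.tan(th)*z/r
    X=np.stack([du*t,-dv*t,-z],-1); P=f["pose"]
    return X@P[:3,:3].T+P[:3,3]
if __name__=="__main__":
    f=load(sys.argv[1]); p=wp(f)*1000
    Z=p[...,2]
    def med(m,nm):
        if m.sum()>20:
            a=p[m]; (x,y),r=cv2.minEnclosingCircle(a[:,:2].astype(np.float32)); lo,hi=np.percentile(a[:,:2],[1,99],axis=0); print(nm,m.sum(),a.mean(0).round(1),"mid",((lo+hi)/2).round(1),"ext",(hi-lo).round(1))
    for nm,c in [("cer",(465.5,57.5)),("bot",(470,-22)),("cream",(483,-96)),("can",(494.5,-171))]:
        d=np.hypot(p[...,0]-c[0],p[...,1]-c[1])<32
        med(d&(Z>40)&(Z<125),nm)
        for lo in range(40,120,10): med(d&(Z>lo)&(Z<lo+10),f"  {lo}")
E
python3 w.py w1
```

```text
cer 1517 [463.7  62.2  78.6] mid [463.5  60.2] ext [40.6 39.8]
  40 43 [464.4  77.9  45.1] mid [464.5  75.3] ext [35.3 10.6]
  50 25 [463.9  77.3  52.8] mid [465.   75.3] ext [34.8 10.3]
  60 193 [464.2  72.5  66.6] mid [463.4  66.4] ext [43.5 27.5]
  70 588 [463.7  60.1  78.8] mid [463.8  58.9] ext [39.  38.9]
  80 477 [463.4  59.6  81. ] mid [463.9  58.5] ext [36.6 35.6]
  90 191 [463.5  59.1  94.7] mid [463.8  58.4] ext [14.6 13.5]
bot 1503 [468.  -13.5  86.6] mid [467.9 -16.9] ext [37.  29.9]
  40 95 [468.2  -5.9  44.5] mid [468.6  -8.5] ext [36.9 14. ]
  50 100 [468.   -6.3  54.8] mid [467.5 -10.1] ext [38.  16.2]
  60 116 [467.4  -6.1  64.6] mid [467.9  -9.4] ext [37.8 15.6]
  70 228 [466.9 -10.   76.7] mid [467.9 -17.4] ext [37.4 30.9]
  80 394 [468.7 -13.6  84. ] mid [468.5 -16.7] ext [33.7 24.7]
  90 49 [468.  -12.6  97.2] mid [467.9 -14.8] ext [23.7 11.2]
  100 98 [468.  -12.4 105.3] mid [467.9 -14.6] ext [24.2 10.8]
  110 423 [468.  -20.9 111.8] mid [467.5 -20.9] ext [22.7 22.7]
cream 752 [481.  -99.5  91.5] mid [ 480.6 -101.4] ext [44.3 32.7]
  90 735 [481.  -99.7  91.9] mid [ 481.  -101.6] ext [43.1 32.5]
can 196 [ 492.5 -157.1   52.9] mid [ 492.2 -160.6] ext [35.1 14.7]
  40 62 [ 494.  -159.6   45.6] mid [ 492.3 -160.9] ext [35.4 14.6]
  50 107 [ 491.8 -156.4   54.8] mid [ 491.8 -158.8] ext [31.7 11.6]
  60 27 [ 492.  -154.4   62.3] mid [ 491.7 -154.8] ext [18.1  3. ]
```

Emit:
send_rows(increments=[[[0.0035,-0.0043,0.02],0,1],[[0,0,0.03],0,1],[[0,0,0.03],0,1],[[0,0,0.03],0,1],[[0,0,0.025],0,1],[[0,0,0.02],0,1],[[0,0,0.015],0,1],[[0,0,0.01],0,1],[[0,0,0.0055],0,1],[[0,0,0],0,1]])

```text
time_s: 3.28
ee_pos: [0.4634, 0.0617, 0.0331]
ee_rot: [-2.216, -2.226, 0.0]
wrist_force: [0.4, -0.2, 0.3]
grip_width: 0.0929
```

Emit:
send_rows(increments=[[[0,0,0],0,-0.05],[[0,0,0],0,-0.1],[[0,0,0],0,-0.3],[[0,0,0],0,-0.6],[[0,0,0],0,-1],[[0,0,0],0,-1],[[0,0,0],0,-1],[[0,0,0],0,-1]])

```text
time_s: 4.28
ee_pos: [0.4638, 0.0614, 0.0332]
ee_rot: [2.217, 2.226, 0.001]
wrist_force: [0.8, -0.4, 1.9]
grip_width: 0.0444
```

Emit:
send_rows(increments=[[[0,0,-0.005],0,-1],[[0,0,-0.01],0,-1],[[0,0,-0.025],0,-1],[[0,0,-0.03],0,-1],[[0,0,-0.03],0,-1],[[0,0,-0.02],0,-1],[[0,0,-0.01],0,-1],[[0,0,0],0,-1],[[0,0,0],0,-1]])

```text
time_s: 5.4
ee_pos: [0.4631, 0.0614, 0.1626]
ee_rot: [-2.216, -2.226, 0.001]
wrist_force: [0.2, -0.7, -1.9]
grip_width: 0.0444
```

```bash
cat > look.py <<'E'
import sys
from cell import optics,monitor
import cv2,numpy as np
n=sys.argv[1]; cam=sys.argv[2]
f=optics.grab_frame(cam); np.savez(f"/tmp/{n}.npz",**f); im=f["img"][:,:,::-1]
if cam!="wrist": 
    a,b,c,d=(140,290,220,420) if cam=="top" else (145,265,225,405)
    im=cv2.resize(im[a:b,c:d],None,fx=4,fy=4,interpolation=cv2.INTER_CUBIC)
cv2.imwrite(f"pics/{n}.png",im)
s=monitor.observe(); print(s["time_s"],s["ee_pos"].round(4),s["ee_rot"].round(3),s["wrist_force"].round(1),s["grip_width"].round(4))
E
python3 look.py w2 wrist; python3 - <<'E'
from cell import monitor
s=monitor.observe(); print(s["qpos"].round(3),s["ee_pos"].round(4))
E
```

```text
[-0.538  0.405  0.387  2.248 -0.295  0.536  0.08 ] [0.463  0.0613 0.1625]Traceback (most recent call last):
  File "look.py", line 10, in <module>
    s=monitor.observe(); print(s["time_s"],s["ee_pos"].round(4),s["ee_rot"].round(3),s["wrist_force"].round(1),s["grip_width"].round(4))
                                                                                                               ^^^^^^^^^^^^^^^^^^^^^
AttributeError: 'float' object has no attribute 'round'
```

View pics/w2.png

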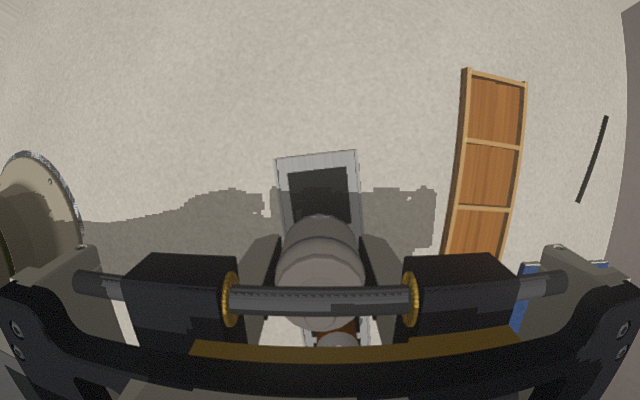

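Emit:
send_rows(increments=[[[-0.008,0.0125,0],0,-1],[[-0.018,0.026,0],0,-1],[[-0.018,0.027,0],0,-1],[[-0.018,0.027,0],0,-1],[[-0.018,0.027,0],0,-1],[[-0.018,0.027,0],0,-1],[[-0.018,0.026,0],0,-1],[[-0.008,0.012,0],0,-1],[[0,0,0],0,-1],[[0,0,0],0,-1]])

```text
time_s: 6.7
ee_pos: [0.6475, -0.0612, 0.1628]
ee_rot: [-2.216, -2.225, 0.001]
wrist_force: [0.3, 0.2, -0.8]
grip_width: 0.0444
```

```bash
sed -i 's/s\["grip_width"\].round(4)/round(s["grip_width"],4)/' look.py; python3 look.py w3 wrist
```

```text
6.75 [ 0.6475 -0.061   0.163 ] [-2.215 -2.226  0.   ] [-0.1  1.  -1.9] 0.0444
```

View pics/w3.png

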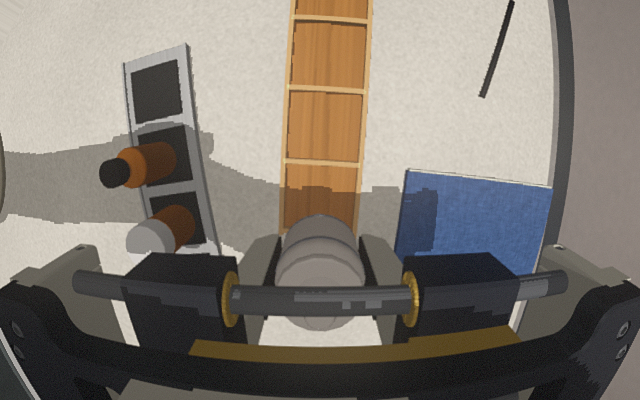

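```bash
cat > rw.py <<'E'
from w import *; from r import dist
from scipy.optimize import minimize
import sys
f=load(sys.argv[1]);p=wp(f)*1000
m=(abs(p[...,0]-655)<60)&(abs(p[...,1]-48)<180)&(p[...,2]>14)&(p[...,2]<22)
q=p[m][:,:2]
def R(v):
    c,s=np.cos(v[2]),np.sin(v[2]); return (q-v[:2])@np.array([[c,-s],[s,c]])
b=minimize(lambda v:np.mean(np.minimum(dist(R(v))**2,64)),[654,46.5,-.055],method="Nelder-Mead"); print(len(q),b.x.round(3),b.fun)
E
python3 rw.py w3|tail -1
```

```text
3660 [ 6.52012e+02  4.59460e+01 -5.60000e-02] 2.5691503476697384
```

Emit:
send_rows(increments=[[[-0.0015,-0.0005,0.02],0,-1],[[0,0,0.03],0,-1],[[0,0,0.03],0,-1],[[0,0,0.02],0,-1],[[0,0,0.015],0,-1],[[0,0,0.008],0,-1],[[0,0,0.004],0,-1],[[0,0,0.003],0,-1],[[0,0,0.001],0,-1],[[0,0,0],0,-1]])

```text
time_s: 8.0
ee_pos: [0.6482, -0.0634, 0.0324]
ee_rot: [2.217, 2.226, 0.001]
wrist_force: [-0.0, 0.1, -2.3]
grip_width: 0.0442
```

Emit:
send_rows(increments=[[[0,0,0.0015],0,-1],[[0,0,0.001],0,-1],[[0,0,0],0,-1]])

```text
time_s: 8.38
ee_pos: [0.648, -0.0634, 0.0296]
ee_rot: [-2.217, -2.226, 0.0]
wrist_force: [-0.3, -0.2, -1.7]
grip_width: 0.0446
```

Emit:
send_rows(increments=[[[0,0,0.001],0,-1],[[0,0,0],0,-1]])

```text
time_s: 8.62
ee_pos: [0.648, -0.0634, 0.0293]
ee_rot: [2.217, 2.226, 0.001]
wrist_force: [-2.1, 1.5, 5.1]
grip_width: 0.0443
```

Emit:
send_rows(increments=[[[0,0,0],0,0.02],[[0,0,0],0,0.1],[[0,0,0],0,0.3],[[0,0,0],0,1],[[0,0,0],0,1],[[0,0,0],0,1]])

```text
time_s: 9.38
ee_pos: [0.648, -0.0635, 0.0286]
ee_rot: [2.217, 2.226, -0.0]
wrist_force: [-0.2, 0.5, 0.3]
grip_width: 0.0861
```

Emit:
send_rows(increments=[[[0,0,-0.01],0,1],[[0,0,-0.03],0,1],[[0,0,-0.04],0,1],[[0,0,-0.04],0,1],[[0,0,-0.03],0,1],[[0,0,-0.01],0,1],[[0,0,0],0,1],[[0,0,0],0,1]])

```text
time_s: 10.38
ee_pos: [0.6473, -0.0632, 0.1874]
ee_rot: [-2.216, -2.225, 0.002]
wrist_force: [-0.0, 0.2, -0.3]
grip_width: 0.0928
```

```bash
python3 look.py w4 wrist; python3 look.py t4 top
```

```text
10.425 [ 0.6473 -0.0632  0.1873] [-2.216e+00 -2.225e+00  2.000e-03] [ 0.1 -0.3  1.1] 0.0928
10.475 [ 0.6474 -0.0633  0.1873] [-2.216e+00 -2.225e+00  2.000e-03] [-0.8  0.2  0.1] 0.0931
```

View pics/w4.png

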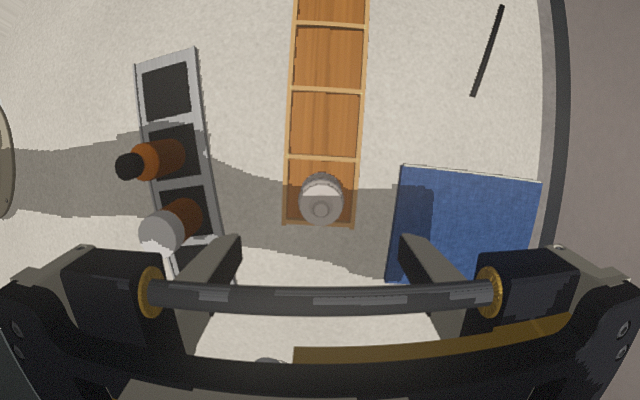

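View pics/t4.png

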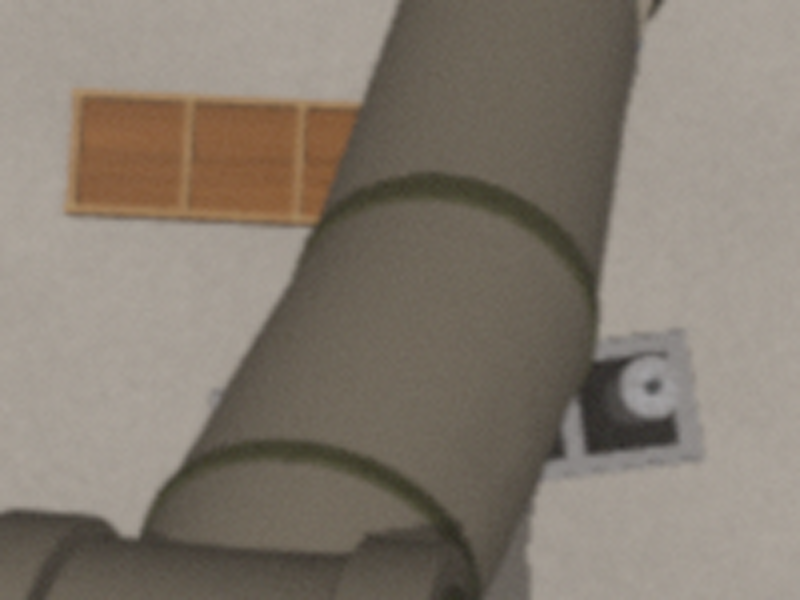

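Emit:
send_rows(increments=[[[0.002,-0.0104,0],0,1],[[0.006,-0.028,0],0,1],[[0.007,-0.028,0],0,1],[[0.007,-0.028,0],0,1],[[0.007,-0.028,0],0,1],[[0.007,-0.028,0],0,1],[[0.004,-0.02,0],0,1],[[0.002,-0.008,0],0,1],[[0,0,0],0,1],[[0,0,0],0,1]])

```text
time_s: 11.72
ee_pos: [0.4703, -0.0222, 0.1887]
ee_rot: [2.216, 2.225, 0.001]
wrist_force: [0.4, 0.2, -0.5]
grip_width: 0.0929
```

```bash
python3 look.py w5 wrist; python3 w.py w5 | grep -A8 bot; python3 -c "
from cell import monitor;print(monitor.observe()['ee_pos'])"
```

```text
11.775 [ 0.4703 -0.0223  0.1886] [2.217 2.225 0.   ] [ 0.7 -0.5 -0.2] 0.0928
bot 1683 [468.3 -15.7  92.3] mid [468.4 -17.5] ext [36.7 30.2]
  40 49 [468.8  -5.8  45.3] mid [468.7  -8.4] ext [35.2 12.2]
  50 67 [468.6  -4.7  55.5] mid [468.  -7.] ext [33.1 10.1]
  60 56 [468.7  -5.3  64.9] mid [469.  -8.] ext [34.2 12.3]
  70 258 [468.3 -12.1  77.5] mid [468.2 -18.2] ext [38.1 31.4]
  80 470 [468.3 -13.8  83.6] mid [468.2 -17.5] ext [33.8 26.1]
  90 32 [467.  -11.9  97.8] mid [466.8 -14.4] ext [21.8  9.9]
  100 80 [468.3 -13.  105.1] mid [468.2 -16.4] ext [24.1 14.2]
  110 671 [468.2 -21.5 111.8] mid [468.2 -21.6] ext [23.6 22.7]
[ 0.47025401 -0.02227522  0.18860988]
```

Emit:
send_rows(increments=[[[0.001,-0.002,0.015],0,1],[[0,0,0.03],0,1],[[0,0,0.03],0,1],[[0,0,0.03],0,1],[[0,0,0.02],0,1],[[0,0,0.015],0,1],[[0,0,0.0075],0,1],[[0,0,0.003],0,1],[[0,0,0],0,1],[[0,0,0],0,1]])

```text
time_s: 13.02
ee_pos: [0.4677, -0.0211, 0.0386]
ee_rot: [2.216, 2.226, 0.001]
wrist_force: [-0.2, 0.2, 0.8]
grip_width: 0.0927
```

Aligned. Grip and lift.

Emit:
send_rows(increments=[[[0,0,0],0,0.1],[[0,0,0],0,0],[[0,0,0],0,-0.1],[[0,0,0],0,-0.3],[[0,0,0],0,-0.6],[[0,0,0],0,-1],[[0,0,0],0,-1],[[0,0,0],0,-1],[[0,0,0],0,-1]])

```text
time_s: 14.15
ee_pos: [0.4675, -0.0212, 0.0382]
ee_rot: [2.217, 2.226, 0.0]
wrist_force: [0.7, -0.1, 0.6]
grip_width: 0.0399
```

Emit:
send_rows(increments=[[[0,0,-0.005],0,-1],[[0,0,-0.01],0,-1],[[0,0,-0.025],0,-1],[[0,0,-0.03],0,-1],[[0,0,-0.03],0,-1],[[0,0,-0.02],0,-1],[[0,0,-0.01],0,-1],[[0,0,0],0,-1],[[0,0,0],0,-1]])

```text
time_s: 15.28
ee_pos: [0.4671, -0.021, 0.1676]
ee_rot: [-2.216, -2.226, 0.001]
wrist_force: [-0.2, -0.4, -2.5]
grip_width: 0.0394
```

Emit:
send_rows(increments=[[[0.002,0.0125,0],0,-1],[[0.004,0.026,0],0,-1],[[0.004,0.027,0],0,-1],[[0.005,0.027,0],0,-1],[[0.005,0.027,0],0,-1],[[0.004,0.027,0],0,-1],[[0.004,0.026,0],0,-1],[[0.002,0.0115,0],0,-1],[[0,0,0],0,-1],[[0,0,0],0,-1]])

```text
time_s: 16.52
ee_pos: [0.6503, 0.0092, 0.1679]
ee_rot: [-2.217, -2.225, 0.001]
wrist_force: [1.0, -0.5, 0.3]
grip_width: 0.0396
```

```bash
python3 look.py w6 wrist
```

```text
16.575 [0.6504 0.0093 0.1681] [-2.217e+00 -2.225e+00  1.000e-03] [-0.2 -0.2 -0.7] 0.0395
```

View pics/w6.png

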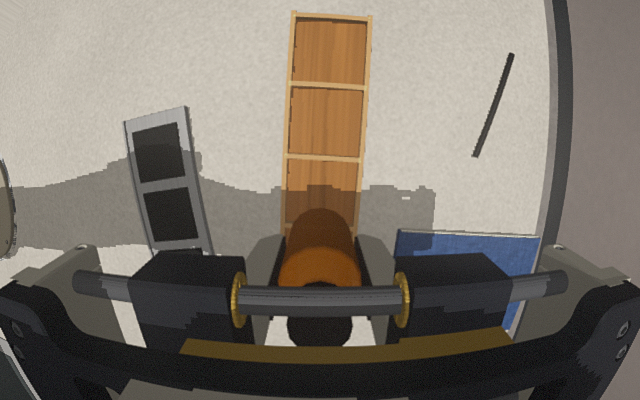

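Emit:
send_rows(increments=[[[0,0,0.02],0,-1],[[0,0,0.03],0,-1],[[0,0,0.03],0,-1],[[0,0,0.02],0,-1],[[0,0,0.015],0,-1],[[0,0,0.008],0,-1],[[0,0,0.004],0,-1],[[0,0,0.003],0,-1],[[0,0,0.001],0,-1],[[0,0,0],0,-1]])

```text
time_s: 17.82
ee_pos: [0.6515, 0.0096, 0.0374]
ee_rot: [2.217, 2.226, 0.001]
wrist_force: [-0.7, -0.2, -1.3]
grip_width: 0.0399
```

Emit:
send_rows(increments=[[[0,0,0.001],0,-1],[[0,0,0.001],0,-1],[[0,0,0],0,-1]])

```text
time_s: 18.2
ee_pos: [0.6513, 0.0096, 0.0351]
ee_rot: [-2.217, -2.226, 0.0]
wrist_force: [-0.6, 0.4, -1.4]
grip_width: 0.0394
```

Emit:
send_rows(increments=[[[0,0,0.001],0,-1],[[0,0,0],0,-1]])

```text
time_s: 18.45
ee_pos: [0.6514, 0.0096, 0.0343]
ee_rot: [2.217, 2.226, 0.0]
wrist_force: [0.5, -0.4, 1.0]
grip_width: 0.0398
```

Emit:
send_rows(increments=[[[0,0,0.0005],0,-1],[[0,0,0],0,-1]])

```text
time_s: 18.7
ee_pos: [0.6514, 0.0096, 0.0342]
ee_rot: [2.217, 2.226, 0.001]
wrist_force: [-1.1, 0.8, 5.2]
grip_width: 0.0395
```

Emit:
send_rows(increments=[[[0,0,0],0,-0.08],[[0,0,0],0,0.05],[[0,0,0],0,0.3],[[0,0,0],0,1],[[0,0,0],0,1],[[0,0,0],0,1]])

```text
time_s: 19.45
ee_pos: [0.6513, 0.0096, 0.0336]
ee_rot: [-2.217, -2.226, 0.0]
wrist_force: [0.0, 0.8, 0.0]
grip_width: 0.0843
```

Emit:
send_rows(increments=[[[0,0,-0.01],0,1],[[0,0,-0.03],0,1],[[0,0,-0.04],0,1],[[0,0,-0.04],0,1],[[0,0,-0.03],0,1],[[0,0,-0.01],0,1],[[0,0,0],0,1],[[0,0,0],0,1]])

```text
time_s: 20.45
ee_pos: [0.6506, 0.0098, 0.1924]
ee_rot: [-2.216, -2.225, 0.002]
wrist_force: [-0.6, 0.5, -0.4]
grip_width: 0.0929
```

```bash
python3 look.py w7 wrist
```

```text
20.5 [0.6506 0.0097 0.1923] [-2.216 -2.225  0.003] [-0.5  0.   0. ] 0.0929
```

View pics/w7.png

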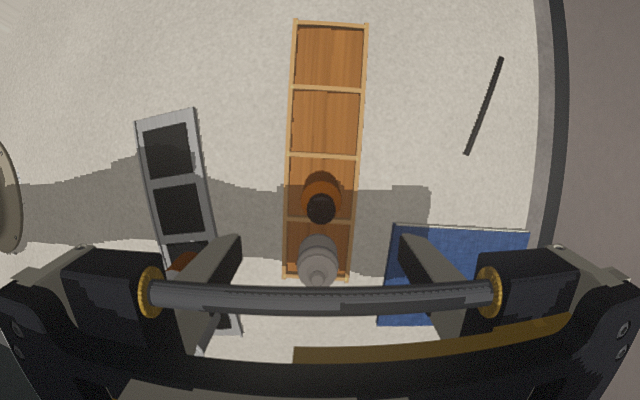

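The bottle stands at (321,200) in its bay, the ceramic jar at (318,262) in the rightmost. Next is the cream jar.

Emit:
send_rows(increments=[[[-0.007,-0.0106,0],0,1],[[-0.016,-0.026,0],0,1],[[-0.017,-0.026,0],0,1],[[-0.017,-0.027,0],0,1],[[-0.017,-0.027,0],0,1],[[-0.016,-0.026,0],0,1],[[-0.011,-0.019,0],0,1],[[-0.005,-0.007,0],0,1],[[0,0,0],0,1],[[0,0,0],0,1]])

```text
time_s: 21.75
ee_pos: [0.4841, -0.0966, 0.1936]
ee_rot: [2.216, 2.227, 0.001]
wrist_force: [-0.3, 0.5, 0.0]
grip_width: 0.0928
```

```bash
python3 look.py w8 wrist; python3 w.py w8 | grep -A8 cream
```

```text
21.8 [ 0.484  -0.0966  0.1936] [2.216 2.227 0.   ] [-0.  -0.3 -0.6] 0.0929
cream 2314 [481.3 -93.7  88.4] mid [481.2 -96.1] ext [42.8 44.1]
  40 58 [480.7 -77.6  44.6] mid [480.4 -80.6] ext [39.8 13.8]
  50 60 [481.8 -78.   55.1] mid [482.  -81.1] ext [40.1 13.6]
  60 33 [481.7 -76.7  64.1] mid [482.7 -78.8] ext [32.7  8.9]
  70 77 [482.  -77.1  75.2] mid [481.4 -80.9] ext [41.  14.9]
  80 106 [482.5 -80.   86. ] mid [482.3 -95.9] ext [43.6 45. ]
  90 1980 [481.2 -96.3  91.8] mid [480.9 -96.8] ext [42.6 43. ]
can 1450 [ 491.7 -162.6   82.9] mid [ 492.  -165.9] ext [36.1 25. ]
  40 106 [ 491.5 -157.6   44.9] mid [ 492.  -160.9] ext [34.5 14.7]
```

Emit:
send_rows(increments=[[[0,-0.002,0.015],0,1],[[0,0,0.03],0,1],[[0,0,0.035],0,1],[[0,0,0.035],0,1],[[0,0,0.022],0,1],[[0,0,0.015],0,1],[[0,0,0.0075],0,1],[[0,0,0.003],0,1],[[0,0,0],0,1],[[0,0,0],0,1]])

```text
time_s: 23.05
ee_pos: [0.4815, -0.0971, 0.0317]
ee_rot: [2.216, 2.225, 0.001]
wrist_force: [-0.6, -0.4, 0.5]
grip_width: 0.093
```

Emit:
send_rows(increments=[[[0,0,0],0,0.15],[[0,0,0],0,0.05],[[0,0,0],0,0],[[0,0,0],0,-0.2],[[0,0,0],0,-0.6],[[0,0,0],0,-1],[[0,0,0],0,-1],[[0,0,0],0,-1],[[0,0,0],0,-1]])

```text
time_s: 24.18
ee_pos: [0.4811, -0.0971, 0.0311]
ee_rot: [-2.217, -2.226, 0.0]
wrist_force: [0.5, 0.6, -0.9]
grip_width: 0.0468
```

Emit:
send_rows(increments=[[[0,0,-0.005],0,-1],[[0,0,-0.01],0,-1],[[0,0,-0.025],0,-1],[[0,0,-0.03],0,-1],[[0,0,-0.03],0,-1],[[0,0,-0.02],0,-1],[[0,0,-0.02],0,-1],[[0,0,0],0,-1],[[0,0,0],0,-1]])

```text
time_s: 25.3
ee_pos: [0.4808, -0.0968, 0.1709]
ee_rot: [-2.216, -2.226, -0.0]
wrist_force: [0.1, -0.6, -1.6]
grip_width: 0.0466
```

Emit:
send_rows(increments=[[[0.01,0.01,0],0,-1],[[0.022,0.021,0],0,-1],[[0.023,0.022,0],0,-1],[[0.023,0.022,0],0,-1],[[0.023,0.022,0],0,-1],[[0.023,0.022,0],0,-1],[[0.023,0.022,0],0,-1],[[0.022,0.022,0],0,-1],[[0.011,0.0115,0],0,-1],[[0,0,0],0,-1]])

```text
time_s: 26.55
ee_pos: [0.655, 0.0845, 0.1701]
ee_rot: [-2.215, -2.227, 0.002]
wrist_force: [-0.4, -0.6, -1.4]
grip_width: 0.0465
```

```bash
python3 look.py w9 wrist; python3 rw.py w9|tail -1
```

```text
26.6 [0.6543 0.0832 0.1704] [-2.217e+00 -2.226e+00  2.000e-03] [-1.  -0.5 -1.4] 0.0463
2291 [ 6.51745e+02  4.47920e+01 -5.70000e-02] 2.9816719962667877
```

View pics/w9.png

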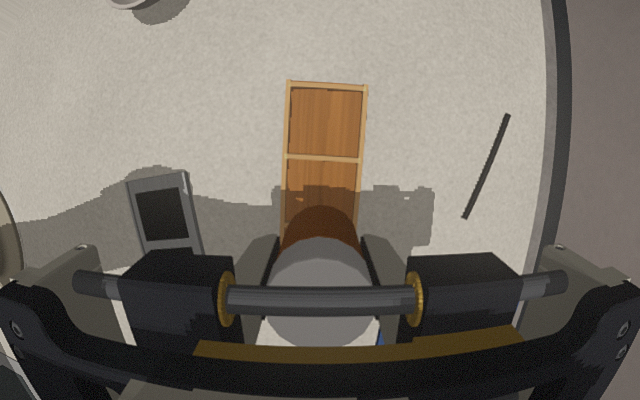

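Emit:
send_rows(increments=[[[0,0,0.02],0,-1],[[0,0,0.03],0,-1],[[0,0,0.035],0,-1],[[0,0,0.025],0,-1],[[0,0,0.015],0,-1],[[0,0,0.008],0,-1],[[0,0,0.004],0,-1],[[0,0,0.002],0,-1],[[0,0,0.001],0,-1],[[0,0,0],0,-1]])

```text
time_s: 27.85
ee_pos: [0.6551, 0.0838, 0.0315]
ee_rot: [2.217, 2.226, 0.001]
wrist_force: [-0.3, -0.2, -2.7]
grip_width: 0.046
```

Emit:
send_rows(increments=[[[0,0,0.001],0,-1],[[0,0,0.001],0,-1],[[0,0,0],0,-1]])

```text
time_s: 28.22
ee_pos: [0.6549, 0.0836, 0.0291]
ee_rot: [-2.217, -2.226, 0.0]
wrist_force: [-0.6, 0.0, -1.9]
grip_width: 0.0469
```

Emit:
send_rows(increments=[[[0,0,0.001],0,-1],[[0,0,0],0,-1]])

```text
time_s: 28.48
ee_pos: [0.6548, 0.0837, 0.028]
ee_rot: [-2.217, -2.226, 0.0]
wrist_force: [0.4, 0.7, -1.4]
grip_width: 0.0467
```

Emit:
send_rows(increments=[[[0,0,0.001],0,-1],[[0,0,0],0,-1]])

```text
time_s: 28.72
ee_pos: [0.655, 0.0836, 0.0272]
ee_rot: [2.217, 2.226, 0.0]
wrist_force: [-0.0, 0.1, -1.2]
grip_width: 0.0464
```

Emit:
send_rows(increments=[[[0,0,0.0007],0,-1],[[0,0,0],0,-1]])

```text
time_s: 28.98
ee_pos: [0.655, 0.0836, 0.0271]
ee_rot: [2.217, 2.226, 0.001]
wrist_force: [-1.9, 0.4, 6.1]
grip_width: 0.0466
```

Contact; release and retreat.

Emit:
send_rows(increments=[[[0,0,0],0,0.06],[[0,0,0],0,0.15],[[0,0,0],0,0.35],[[0,0,0],0,1],[[0,0,0],0,1],[[0,0,0],0,1]])

```text
time_s: 29.72
ee_pos: [0.6549, 0.0836, 0.0264]
ee_rot: [2.217, 2.226, 0.0]
wrist_force: [0.0, 0.4, 0.7]
grip_width: 0.0884
```

Emit:
send_rows(increments=[[[0,0,-0.01],0,1],[[0,0,-0.03],0,1],[[0,0,-0.04],0,1],[[0,0,-0.04],0,1],[[0,0,-0.03],0,1],[[0,0,-0.015],0,1],[[0,0,0],0,1],[[0,0,0],0,1]])

```text
time_s: 30.72
ee_pos: [0.6543, 0.0838, 0.1903]
ee_rot: [-2.216, -2.225, 0.002]
wrist_force: [-0.3, -0.8, 0.5]
grip_width: 0.0928
```

```bash
python3 look.py w10 wrist
```

```text
30.775 [0.6542 0.0837 0.1901] [-2.216 -2.225  0.003] [-0.   0.2  0.1] 0.093
```

View pics/w10.png

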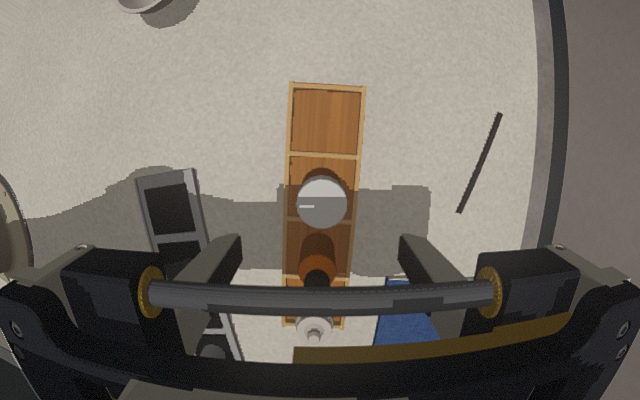

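Cream jar stands at (322,203) in bay 2. Now to the canister.

Emit:
send_rows(increments=[[[-0.012,-0.0084,0],0,1],[[-0.03,-0.02,0],0,1],[[-0.034,-0.022,0],0,1],[[-0.034,-0.022,0],0,1],[[-0.034,-0.022,0],0,1],[[-0.034,-0.022,0],0,1],[[-0.034,-0.022,0],0,1],[[-0.03,-0.018,0],0,1],[[-0.012,-0.007,0],0,1],[[0,0,0],0,1]])

```text
time_s: 32.02
ee_pos: [0.492, -0.1716, 0.1913]
ee_rot: [-2.219, -2.224, 0.0]
wrist_force: [0.4, 0.2, 0.7]
grip_width: 0.0932
```

Emit:
send_rows(increments=[[[0,0,0],0,1],[[0,0,0],0,1]])

```text
time_s: 32.28
ee_pos: [0.4931, -0.1699, 0.1912]
ee_rot: [-2.215, -2.228, -0.0]
wrist_force: [-0.1, -0.1, 0.4]
grip_width: 0.0929
```

```bash
python3 look.py w11 wrist; python3 w.py w11 | grep -A8 can
```

```text
32.325 [ 0.4931 -0.17    0.1913] [-2.215 -2.228 -0.   ] [ 0.3  0.  -0.1] 0.093
can 1766 [ 492.1 -169.4   90.5] mid [ 491.9 -172. ] ext [36.2 36.9]
  40 45 [ 492.3 -157.3   44.6] mid [ 492.5 -159.4] ext [32.4 11.9]
  50 61 [ 492.2 -157.    55. ] mid [ 491.7 -159.9] ext [33.1 11.6]
  60 60 [ 491.9 -157.3   65.2] mid [ 492.2 -159.7] ext [32.8 11.9]
  70 71 [ 491.7 -156.6   74.6] mid [ 491.  -158.9] ext [31.2 10.8]
  80 32 [ 491.4 -155.9   82.6] mid [ 493.2 -157.5] ext [26.9  7. ]
  90 1392 [ 492.1 -171.6   94.8] mid [ 491.9 -172. ] ext [36.3 37.1]
  100 105 [ 492.1 -171.7  101.6] mid [ 491.9 -171.6] ext [9.4 8.8]
```

Emit:
send_rows(increments=[[[-0.0015,-0.0005,0.015],0,1],[[0,0,0.03],0,1],[[0,0,0.03],0,1],[[0,0,0.03],0,1],[[0,0,0.02],0,1],[[0,0,0.015],0,1],[[0,0,0.009],0,1],[[0,0,0.003],0,1],[[0,0,0],0,1],[[0,0,0],0,1]])

```text
time_s: 33.58
ee_pos: [0.4924, -0.1726, 0.04]
ee_rot: [2.216, 2.225, 0.001]
wrist_force: [-0.2, 0.1, -0.0]
grip_width: 0.0932
```

Emit:
send_rows(increments=[[[0,0,0],0,0.1],[[0,0,0],0,0],[[0,0,0],0,-0.1],[[0,0,0],0,-0.3],[[0,0,0],0,-0.6],[[0,0,0],0,-1],[[0,0,0],0,-1],[[0,0,0],0,-1],[[0,0,0],0,-1]])

```text
time_s: 34.7
ee_pos: [0.4921, -0.1726, 0.0394]
ee_rot: [2.217, 2.226, 0.0]
wrist_force: [1.2, 0.4, -0.4]
grip_width: 0.0367
```

Emit:
send_rows(increments=[[[0,0,-0.005],0,-1],[[0,0,-0.01],0,-1],[[0,0,-0.025],0,-1],[[0,0,-0.035],0,-1],[[0,0,-0.035],0,-1],[[0,0,-0.03],0,-1],[[0,0,-0.02],0,-1],[[0,0,0],0,-1],[[0,0,0],0,-1]])

```text
time_s: 35.83
ee_pos: [0.4917, -0.1722, 0.1991]
ee_rot: [-2.216, -2.226, 0.0]
wrist_force: [-0.1, 0.6, -0.9]
grip_width: 0.0369
```

Emit:
send_rows(increments=[[[0.012,0.006,0],0,-1],[[0.028,0.014,0],0,-1],[[0.036,0.018,0],0,-1],[[0.036,0.018,0],0,-1],[[0.036,0.018,0],0,-1],[[0.036,0.018,0],0,-1],[[0.036,0.018,0],0,-1],[[0.036,0.018,0],0,-1],[[0.036,0.018,0],0,-1],[[0.026,0.014,0],0,-1]])

```text
time_s: 37.08
ee_pos: [0.6507, 0.1494, 0.1979]
ee_rot: [-2.214, -2.227, 0.002]
wrist_force: [-0.6, -0.0, -0.6]
grip_width: 0.0368
```

Emit:
send_rows(increments=[[[0.01,0.006,0],0,-1],[[0.002,0.0015,0],0,-1],[[0,0,0],0,-1],[[0,0,0],0,-1]])

```text
time_s: 37.58
ee_pos: [0.658, 0.1567, 0.1997]
ee_rot: [2.219, 2.224, -0.0]
wrist_force: [0.5, 0.0, -0.7]
grip_width: 0.0367
```

```bash
python3 look.py w12 wrist
```

```text
37.625 [0.658  0.157  0.1997] [2.218 2.224 0.   ] [ 0.5  1.  -0.9] 0.0368
```

View pics/w12.png

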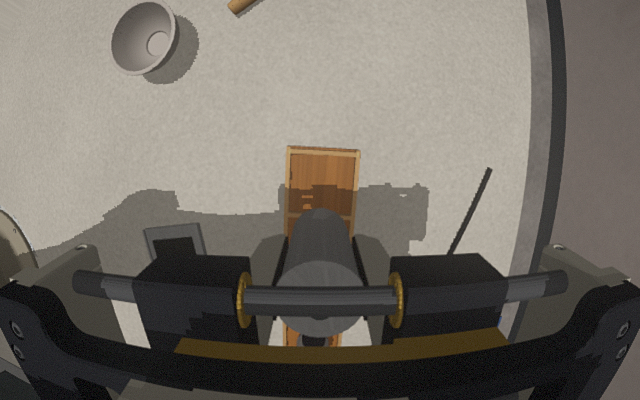

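Emit:
send_rows(increments=[[[0.001,0,0.02],0,-1],[[0,0,0.035],0,-1],[[0,0,0.035],0,-1],[[0,0,0.03],0,-1],[[0,0,0.02],0,-1],[[0,0,0.011],0,-1],[[0,0,0.006],0,-1],[[0,0,0.003],0,-1],[[0,0,0.001],0,-1],[[0,0,0],0,-1]])

```text
time_s: 38.88
ee_pos: [0.6585, 0.1593, 0.039]
ee_rot: [2.217, 2.226, 0.001]
wrist_force: [-0.2, -0.0, -0.7]
grip_width: 0.0369
```

Emit:
send_rows(increments=[[[0,0,0.001],0,-1],[[0,0,0.001],0,-1],[[0,0,0],0,-1]])

```text
time_s: 39.25
ee_pos: [0.6582, 0.1591, 0.0364]
ee_rot: [2.217, 2.226, -0.0]
wrist_force: [-0.5, 0.5, -0.2]
grip_width: 0.0366
```

Emit:
send_rows(increments=[[[0,0,0.001],0,-1],[[0,0,0],0,-1]])

```text
time_s: 39.5
ee_pos: [0.6583, 0.1591, 0.0355]
ee_rot: [2.217, 2.226, 0.0]
wrist_force: [0.0, 0.6, 0.9]
grip_width: 0.0366
```

Emit:
send_rows(increments=[[[0,0,0.0006],0,-1],[[0,0,0],0,-1]])

```text
time_s: 39.75
ee_pos: [0.6583, 0.1591, 0.0355]
ee_rot: [-2.217, -2.226, -0.001]
wrist_force: [-1.2, -0.1, 6.8]
grip_width: 0.0366
```

Emit:
send_rows(increments=[[[0,0,0],0,-0.15],[[0,0,0],0,0],[[0,0,0],0,0.3],[[0,0,0],0,1],[[0,0,0],0,1],[[0,0,0],0,1]])

```text
time_s: 40.5
ee_pos: [0.6582, 0.1592, 0.0348]
ee_rot: [2.217, 2.226, 0.0]
wrist_force: [-0.4, 0.4, 1.1]
grip_width: 0.082
```

Emit:
send_rows(increments=[[[0,0,-0.01],0,1],[[0,0,-0.03],0,1],[[0,0,-0.04],0,1],[[0,0,-0.04],0,1],[[0,0,-0.03],0,1],[[0,0,-0.02],0,1],[[0,0,-0.01],0,1],[[0,0,0],0,1]])

```text
time_s: 41.5
ee_pos: [0.6582, 0.1592, 0.2149]
ee_rot: [2.217, 2.226, 0.0]
wrist_force: [-0.1, 0.1, 0.2]
grip_width: 0.0926
```

```bash
python3 look.py w13 wrist; python3 look.py s13 scene
```

```text
41.55 [0.6578 0.1592 0.2142] [-2.216e+00 -2.226e+00  1.000e-03] [ 0.  -1.1 -1.1] 0.0933
41.6 [0.6577 0.1592 0.2138] [-2.216e+00 -2.226e+00  2.000e-03] [ 0.3  0.3 -0.2] 0.0926
```

View pics/w13.png

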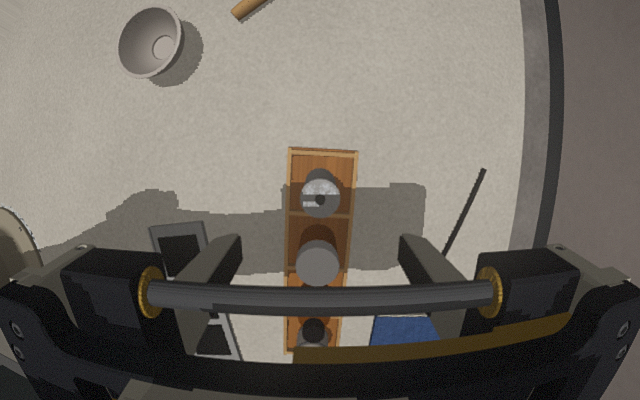

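View pics/s13.png

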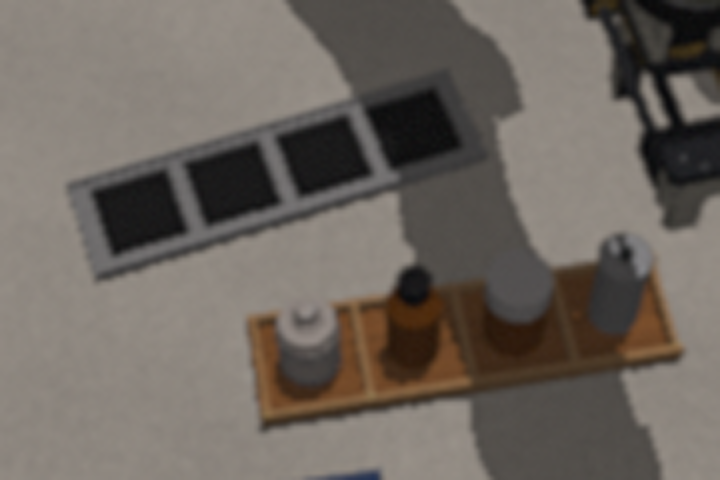

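Emit:
send_rows(increments=[[[0.02,0,-0.03],0,1],[[0.03,0,-0.01],0,1],[[0.03,0,0],0,1],[[0.02,0,0],0,1],[[0,0,0],0,1],[[0,0,0],0,1]])

```text
time_s: 42.35
ee_pos: [0.6579, 0.2575, 0.2544]
ee_rot: [2.218, 2.224, -0.002]
wrist_force: [0.4, 0.2, -0.3]
grip_width: 0.0929
```

```bash
python3 look.py s14 scene; python3 - <<'E'
from h import *
a,b=load("scene0"),load("s14"); p=pts(b)*1000; Z=p[...,2]
bays=dict(cer=(646.7,-66.2),bot=(650.9,8.7),cream=(655.1,83.6),can=(659.3,158.5))
for n,c in bays.items():
    m=(np.hypot(p[...,0]-c[0],p[...,1]-c[1])<34)&(Z>50)&(Z<130); t=np.percentile(Z[m],97); w=m&(Z>t-10)
    print(n,m.sum(),"top",t.round(1),"topmid",p[w].mean(0).round(1),"bay",c)
P0=pts(a)*1000
for n,(x,y,r) in {"mortar":(0,0,0)}.items(): pass
d=cv2.absdiff(a["img"],b["img"]).max(2)
for n,(u0,u1,v0,v1) in {"mortar":(395,435,135,175),"spatula":(430,520,175,240),"beaker":(180,215,205,245)}.items(): print(n,"mean diff",d[v0:v1,u0:u1].mean().round(1),"z diff",np.median(np.abs(a["z_map"]-b["z_map"])[v0:v1,u0:u1]).round(4))
cv2.imwrite("pics/s14full.png",b["img"][:,:,::-1])
E
```

```text
42.4 [0.658  0.2573 0.2546] [ 2.219e+00  2.223e+00 -2.000e-03] [ 0.5 -0.2  0.9] 0.093
cer 222 top 92.4 topmid [649.6 -65.7  90.3] bay (646.7, -66.2)
bot 220 top 109.9 topmid [653.3   9.  107.3] bay (650.9, 8.7)
cream 284 top 91.3 topmid [657.3  83.8  87.9] bay (655.1, 83.6)
can 224 top 97.8 topmid [659.2 159.9  92.1] bay (659.3, 158.5)
mortar mean diff 21.3 z diff 0.0035
spatula mean diff 8.7 z diff 0.0025
beaker mean diff 6.3 z diff 0.0022
```

View pics/s14full.png

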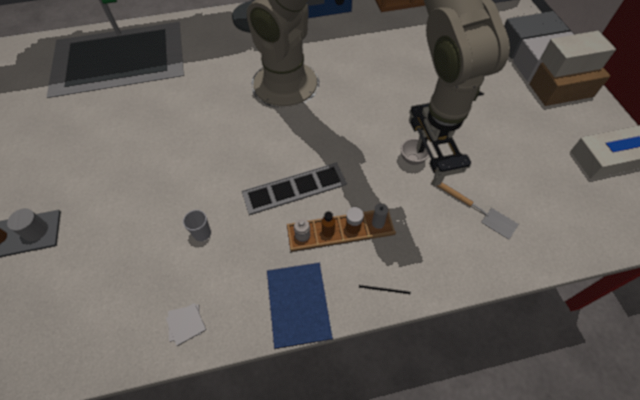

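```bash
python3 -c "
from cell import order; print(order.finish_job())"
```

```text
the job is handed in; nothing more can be done
None
```

All four containers are in the wooden rack in reverse order, and I handed the job in at 42.4 s of the 125 s limit. From the robot's left the bays now hold the steel canister, cream jar, amber bottle and white ceramic jar. Each container was lowered until it touched the bay floor, with at most about 7 N of upward force, and then released.

- **Placement:** the last scene picture shows all four upright and the tray empty. Each measured within about 3 mm of its bay centre. Their tops are at about 92, 110, 91 and 98 mm (ceramic jar, bottle, cream jar, canister), against an expected 92, 108, 88 and 98 mm; the 2–3 mm excess is within the cameras' error.
- **Bystanders:** the beaker and spatula look unmoved. The pixel check on the mortar did not match the start picture. The raised gripper (about 0.25 m up) partly covers the mortar there, and it looks unmoved by eye. I did not check it from another camera.
- **Disagreement between cameras:** the wrist camera put the rack about 2 mm nearer than the two fixed cameras did. I aimed between the two values, well inside the room in each bay.

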